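# Roll a conveyor roller into its V-rest and swing the keeper over it

### The arm

A 6-joint arm with a two-finger parallel gripper is mounted at the origin on the work surface. World frame = base frame: x ahead of the robot, y to its left, z up, the work surface at z = 0. Lengths are in m, angles in rad, forces in N, time in s.
With the tool pointing down it reaches from about 0.3 to 0.85 m from the base axis. Payload 5.4 kg.
Tool frame: the origin (TCP) lies on the centre line of the jaws, within the pads' length; the fingertips stand 14 mm ahead of it and the grasp point (between the pads) lies 5 mm behind it (robot.tips_ahead is the distance from the TCP to the fingertips, in m); z points along the fingers, y is the direction in which the jaws open and shut (so a half turn about z gives the same grasp; the last joint's range is limited). The gripper opens to 85 mm and grips with 20 to 120 N. Pads are 22 mm wide; open, the fingers measure 114 mm over their backs; the gripper's body (76 mm by 85 mm) begins 54 mm behind the grasp point. The pads swing forward as they close: fully open they stand 13 mm farther back than shut.
Start: joints at [1, 0.158, 1.597, -0, 1.386, -0.21], TCP at [0.203, 0.538, 0.245] pointing down, gripper open.
Joint ranges: [-2.91, 2.91], [-0.94, 2.29], [0.18, 2.7], [-1.29, 4.43], [0.17, 2.64], [-3, 3]. Speed limits (rad/s): [2.57, 2.57, 3.14, 3.14, 3.14, 3.14].

### API

Orientations are given as a unit quaternion [x, y, z, w].
In Python, from bench import robot gives the robot as it stands.
- The arm moves only by the tool drive_tool, never from a script. Its argument "moves" is one flat list of numbers, 7 for each row, row after row: the opening, from 0 (shut) to 1 (fully open), then the shift along the tool's x, y, z normalised to -1 to 1, where 1 is 0.03 m, then the turn, a rotation vector about the tool's x, y, z normalised to -1 to 1, where 1 is 0.12 rad. In form: [gripper, dx, dy, dz, ax, ay, az, gripper, dx, dy, dz, ax, ay, az, ...]. A call has 1 to 12 rows; each row shifts and turns the commanded pose from where the row before left it, along the tool's axes as they then stand; what a row does not reach is not made up. A row lasts 1/8 s, in which the tool goes at most 62.5 mm and 10.7 degrees, less where a joint would pass 70% of its speed; a pose out of reach is approached as far as the arm can. A call with a number of a shift or a turn outside -1 to 1 is refused whole. A call with a gripper value outside its range is refused whole. The fingers move at their own pace and stop on an object; "squeeze" is the grip in N (left out, the last holds). Time passes only in rows, so rows that do not move let the fingers close. It gives the time, the measured TCP pose, the force and the opening at its end, in the units of the state.
- robot.read_state(): the state, without advancing time (a new reading comes with each control period).
- robot.capture(name): name is "side" or "top"; returns the picture (400x640x3 uint8, red, green, blue); there is no depth.
- robot.get_calibration(name): a dict with "mtx" (3x3 intrinsics, pixels), "extrinsics" (4x4, takes a point from world to camera coordinates). Camera axes: x right, y down, z forward; pixel columns grow to the right and rows downward; lengths in m; the calibration is good to about 2 mm. A picture is of the moment at which its call begins. get_calibration takes no time and is no camera call.
- robot.hand_in(): hands the job in, once; it reports no verdict.
Trained networks look in the newest picture that a camera, given by its name, has taken for a name from the list of things; names that differ only in an ending like _2 or _b are one class to them, and where a whole thing is asked for, a point or a joint stands for the part that bears it (a point fixed in the world has none). Each returns a list of dicts, best first, with "confidence" (0 to 1); they miss things now and then, are a little off and sometimes report something else, mostly with a low value. They report only what shows in the picture. A call takes as long as a camera call.
- robot.trace(camera, thing): "pixels" (400x640 bool, what is visible of it) and "bbox" ([centre column, centre row, width, height] in pixels, round what is visible of it).
The state is a dict: "clock": time; "joint_positions": joint angles; "qvel": joint speeds; "joint_efforts": joint torques, N m; "position": TCP position; "ee_rot": TCP orientation; "contact_force": force on the tool from outside, world axes, zero at the start; "wrist_torque": the same for the moment, N m; "width": finger opening in m.
Only numpy, scipy, OpenCV 4.12 (cv2) and the standard library are available. Lean on these libraries where they do the work, as an engineer would, in place of code of your own. Each camera call takes 0.05 s, during which the arm holds its last target. There are 200 camera calls.

### The job

Roll the loose conveyor roller across the bench with your fingertips, up the short ramp and into the V-shaped rest, so that it lies down in the groove and sticks out of the rest at both ends. Then push the keeper arm round by its upright peg, as far as it goes, so that it lies across the roller. Roll the roller, do not lift or carry it, and leave the tins, the bottle and the cup where they stand.

Things in the scene. Friction and masses are not known exactly. Their poses are not given: they have to be found in the camera images.
- roller: Loose smooth bare-metal conveyor roller: tube 40 mm in diameter, 180 mm long, a 12 mm stub axle sticking out 10 mm at each end; about 0.4 kg. Origin: middle of its axis. Its y axis is the roller's axis; x and z turn as it rolls. Rolls freely, slippery (friction about 0.35). Starts ramp side of the rest, 160 to 210 mm from the groove, within 12 degrees of parallel to it and within 20 mm of centred on it.
- rest: Fixed aluminium V-rest of bent plate, 100 mm wide along its groove. Origin on the bench right under the groove's bottom, midway along it; z up, y along the groove, x the way the roller must roll (roughly to the robot's left). A ramp rises evenly from the bench at x = -83 mm to the lip at x = -17 mm. Behind the groove a backstop 34 mm high stands at x = +26 to +36 mm.
- keeper (a joint): Angle (rad) of the keeper, a steel arm that swings level on its pivot. 0: it points along the rest's +y, out of the way; it grows counter-clockwise seen from above to 1.571 at its stop, where it points along the rest's -x, across the groove. Starts at -0.4 to 0.4, stays where left (about 1.5 N at the peg). 18 mm wide, reaches 75 mm, underside 57 mm, upper face 67 mm above the bench.
- lip (a point): Middle of the rest's lip, the top of the ramp, 17 mm above the bench. Past it the V falls at 40 degrees to its bottom 3 mm above the bench, then rises at 40 degrees to 25 mm. On the lip the roller's axis is 37 mm high; past it, it drops into the V by itself.
- seat (a point): Where the middle of the roller's axis belongs, in the groove: above the rest's origin, 29 mm above the bench (top of the roller then 49 mm above the bench, 8 mm under the keeper).
- pivot (a point): Top of the keeper's upright pivot post, 68 mm above the bench; in the rest's frame at x = +64, y = 0 mm.
- peg (a point): Middle of the keeper's upright black peg, 14 mm in diameter, 64 mm from the pivot along the arm, standing from 67 to 107 mm above the bench (this point is 87 mm above the bench); push it sideways along its arc.
- tin_a: Bystander: a closed round tin, 87 mm in diameter, 37 mm high, brass lid; origin under its centre. Loose, leave alone.
- tin_b: Bystander: a closed round tin, 87 mm in diameter, 37 mm high, brass lid; origin under its centre. Loose, leave alone.
- spray: Bystander: a white bottle 64 mm in diameter, 170 mm high, blue cap; origin under its centre. Loose, leave alone.
- cup: Bystander: an empty steel cup, 90 mm across the rim, 100 mm high; origin under its centre. Loose, leave alone.

How it is judged:
By the outcome, as a careful person would: the job done as asked, in the order asked, and still so for the second after the job is handed in, with the robot touching nothing.
It also fails if it takes over 58 s, if anything falls off the work surface, if the arm or the gripper's body presses on something with over 40 N, if the wrist force passes 120 N, or if a joint passes its speed limit or range.

## Working session

There is one attempt and no reset: what is moved stays moved. The work goes in short steps, Python scripts to look and compute and a tool call to move; the robot and the scene stay as the last step left them, time stands still between calls to the robot, and variables do not carry over. Pictures are saved under pics/ and viewed, about 8 in all and at most 12, crops included, and the job is handed in when it is done.

Besides the shell and the picture viewer there is one more tool, called after "Request:" by a JSON object that holds its "method" and its "body", one argument or row to a line. drive_tool: Moves the arm, as the interface text tells. Its arguments: {"type":"object","properties":{"moves":{"type":"array"},"squeeze":{"type":"number"}},"required":["moves"]}

```bash
mkdir -p pics; ls
python3 - <<'E'
from bench import robot
import cv2
for n in("top","side"):
    cv2.imwrite(f"pics/{n}0.png",robot.capture(n)[:,:,::-1])
    c=robot.get_calibration(n);print(n,c["mtx"].round(1).tolist(),c["extrinsics"].round(3).tolist())
s=robot.read_state();print({k:s[k] for k in("clock","position","ee_rot","width")},robot.tips_ahead)
E
```

```text
pics
top [[429.6, 0.0, 322.0], [0.0, 429.6, 196.4], [0.0, 0.0, 1.0]] [[0.026, -1.0, -0.018, 0.024], [-0.984, -0.022, -0.174, 0.635], [0.174, 0.022, -0.985, 1.223], [0.0, 0.0, 0.0, 1.0]]
side [[508.6, 0.0, 318.6], [0.0, 508.6, 199.3], [0.0, 0.0, 1.0]] [[-1.0, -0.017, -0.014, 0.612], [-0.002, 0.699, -0.715, 0.045], [0.022, -0.715, -0.699, 1.605], [0.0, 0.0, 0.0, 1.0]]
{'clock': 0.1, 'position': array([0.20270554, 0.53751275, 0.24438966]), 'ee_rot': array([ 1.79408271e-01,  9.83774313e-01, -8.10826509e-04, -3.39110532e-04]), 'width': 0.08556375589438332} 0.014
```

View pics/top0.png

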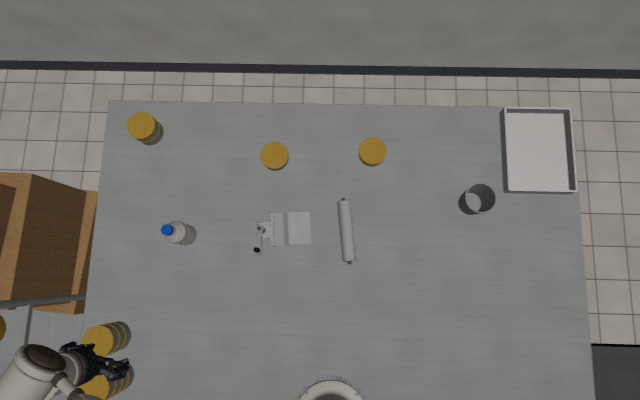

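View pics/side0.png

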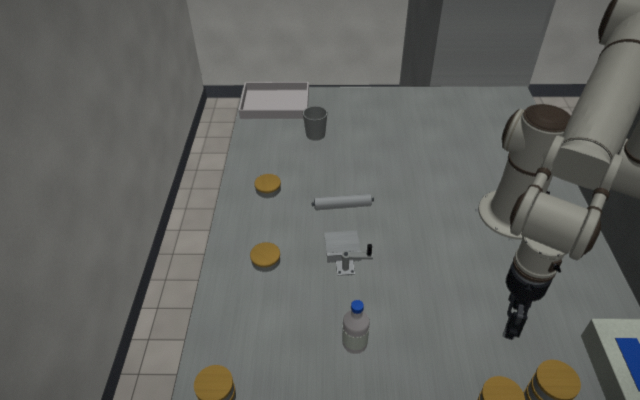

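The top view shows the rest around (285,228), the roller from (343,199) to (350,263), and the keeper pivot near (262,229) with its peg near (257,250). The tins are at (274,156) and (372,151). In the side view the roller is at (343,202) and the peg at (369,250). Next I'll measure with the traces.

```bash
cat > h.py <<'E'
from bench import robot
import numpy as np, cv2
def back(n,px,z):
    c=robot.get_calibration(n);E=c["extrinsics"];K=c["mtx"]
    d=E[:3,:3].T@np.linalg.inv(K)@np.array([px[0],px[1],1.]);o=-E[:3,:3].T@E[:3,3]
    return o+d*(z-o[2])/d[2]
def proj(n,p):
    c=robot.get_calibration(n);q=c["extrinsics"]@np.r_[p,1];q=c["mtx"]@q[:3];return q[:2]/q[2]
def roller(n,z=.02):
    r=robot.trace(n,"roller")
    if not r: return None
    m=r[0]["pixels"];(c,(w,h),a)=cv2.minAreaRect(np.argwhere(m)[:,::-1].astype(np.float32))
    b=cv2.boxPoints((c,(w,h),a));
    if np.linalg.norm(b[0]-b[1])>np.linalg.norm(b[1]-b[2]): b=np.roll(b,1,0)
    e=[back(n,(b[0]+b[1])/2,z),back(n,(b[2]+b[3])/2,z)]
    e.sort(key=lambda p:p[0]);d=e[1]-e[0]
    return dict(conf=round(r[0]["confidence"],2),mid=((e[0]+e[1])/2).round(4),len=np.linalg.norm(d).round(3),ang=np.degrees(np.arctan2(d[1],d[0])).round(1),ends=np.round(e,4))
E
python3 - <<'E'
from h import *
for n in("top","side"):
    im=robot.capture(n)
    print(n,roller(n))
    for t in("rest","keeper","peg","pivot","spray","tin_a"):
        for r in robot.trace(n,t)[:2]:
            print(t,round(r["confidence"],2),np.round(r["bbox"],1).tolist(),r["pixels"].sum())
            if t=="rest":
                m=r["pixels"].astype(np.uint8);k=cv2.minAreaRect(np.argwhere(m)[:,::-1].astype(np.float32));print(k)
    x0,y0,w,h=(235,185,130,95) if n=="top" else (300,185,100,100)
    c=cv2.resize(im[y0:y0+h,x0:x0+w],None,fx=6,fy=6,interpolation=cv2.INTER_CUBIC)
    cv2.imwrite(f"pics/{n}c.png",c[:,:,::-1])
E
```

```text
top {'conf': 0.65, 'mid': array([ 0.5385, -0.0335,  0.02  ]), 'len': np.float64(0.198), 'ang': np.float64(5.7), 'ends': array([[ 0.4401, -0.0433,  0.02  ],
       [ 0.6368, -0.0237,  0.02  ]])}
rest 0.79 [280.5, 230.8, 53.8, 42.7] 1629
((280.0863952636719, 229.523193359375), (37.97240447998047, 61.26774215698242), 78.46537780761719)
keeper 0.77 [257.9, 240.6, 11.9, 29.2] 221
peg 0.68 [259.8, 237.6, 8.7, 27.5] 135
pivot 0.73 [282.6, 232.3, 61.3, 41.3] 1657
spray 0.67 [176.7, 235.1, 33.2, 20.3] 606
tin_a 0.87 [274.8, 159.6, 29.4, 27.7] 629
tin_a 0.57 [372.2, 155.1, 26.5, 31.1] 629
side {'conf': 0.61, 'mid': array([ 0.5358, -0.0327,  0.02  ]), 'len': np.float64(0.197), 'ang': np.float64(6.9), 'ends': array([[ 0.4381, -0.0445,  0.02  ],
       [ 0.6335, -0.0208,  0.02  ]])}
rest 0.81 [347.7, 253.8, 49.0, 41.8] 1439
((348.56158447265625, 251.99237060546875), (45.27267837524414, 46.51302719116211), 82.87498474121094)
keeper 0.78 [356.4, 252.7, 31.3, 14.4] 265
peg 0.82 [355.8, 251.6, 30.5, 15.3] 260
pivot 0.76 [350.9, 253.1, 47.9, 45.4] 1389
pivot 0.47 [355.9, 326.9, 25.7, 51.5] 1223
spray 0.95 [355.9, 327.0, 26.7, 53.3] 1176
tin_a 0.69 [264.0, 259.0, 29.3, 27.2] 734
tin_a 0.68 [267.7, 186.8, 25.6, 28.3] 526
```

View pics/topc.png

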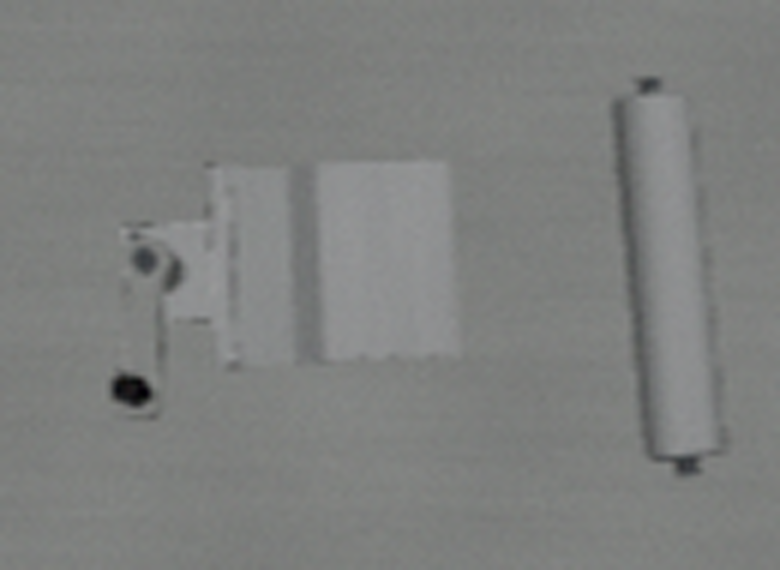

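View pics/sidec.png

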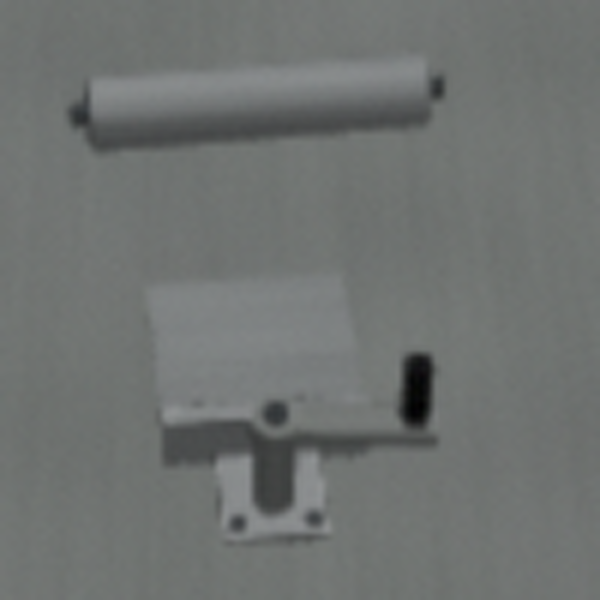

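The crops show the ramp foot from (447,160) to (460,355), the lip from (317,163) to (323,360), the pivot at (145,260) and the peg top at (131,389) in the top crop. In the side crop the pivot is at (275,412) and the peg middle at (416,390).

Run:
```python
from h import *
T=lambda u,v,z:back("top",(u/6+235-.4,v/6+185-.4),z).round(4)
S=lambda u,v,z:back("side",(u/6+300-.4,v/6+185-.4),z).round(4)
for n,a in dict(foot1=(447,160,0),foot2=(460,355,0),lip1=(317,163,.017),lip2=(323,360,.017),pivot=(145,260,.068),peg=(131,389,.107),back1=(212,167,.034),back2=(232,366,.034)).items(): print(n,T(*a))
for n,a in dict(pivot=(275,412,.068),peg=(416,390,.087),foot1=(147,288,0),foot2=(341,275,0)).items(): print("s",n,S(*a))
print(T(650,85,.02),T(686,465,.02),S(78,115,.02),S(436,87,.02))
for t,z in(("tin_a",.037),):
  pass
print("tin",back("top",(274,156),.037),back("top",(372,151),.037),"cup",back("top",(480,190),.1))
```

```text
foot1 [0.596  0.0796 0.    ]
foot2 [0.4961 0.0699 0.    ]
lip1 [0.5905 0.1449 0.017 ]
lip2 [0.4908 0.1379 0.017 ]
pivot [0.5339 0.2216 0.068 ]
peg [0.4695 0.2185 0.107 ]
back1 [0.5849 0.196  0.034 ]
back2 [0.4857 0.1813 0.034 ]
s pivot [0.5331 0.2207 0.068 ]
s peg [0.4692 0.2231 0.087 ]
s foot1 [0.5939 0.0832 0.    ]
s foot2 [0.4947 0.0739 0.    ]
[ 0.6342 -0.0237  0.02  ] [ 0.4432 -0.0449  0.02  ] [ 0.6314 -0.0217  0.02  ] [ 0.4404 -0.0435  0.02  ]
tin [0.76009685 0.1912489  0.037     ] [ 0.78229608 -0.10994277  0.037     ] cup [ 0.65485555 -0.41312245  0.1       ]
```

Request:
{"method": "drive_tool", "body": {
  "moves": [1, 0, 0, 0, 0, 0, 0.93, 1, 0, 0, 0, 0, 0, 0.93, 1, 0, 0, 0, 0, 0, 0.93, 1, 0, 0, 0, 0, 0, 0.93, 1, 0, 0, 0, 0, 0, 0.93, 1, 0, 0, 0, 0, 0, 0.93, 1, 0, 0, 0, 0, 0, 0.93, 1, 0, 0, 0, 0, 0, 0.93, 1, 0, 0, 0, 0, 0, 0.93, 1, 0, 0, 0, 0, 0, 0.93]
}}

```text
clock: 2.15
position: [0.203, 0.538, 0.2453]
ee_rot: [0.674, 0.738, -0.0, 0.0]
contact_force: [-0.7, 0.2, -0.4]
width: 0.0852
```

Request:
{"method": "drive_tool", "body": {
  "moves": [1, -1, 0.42, 0, 0, 0, 0, 1, -1, 0.42, 0, 0, 0, 0, 1, -1, 0.42, 0, 0, 0, 0, 1, -1, 0.42, 0, 0, 0, 0, 1, -1, 0.42, 0, 0, 0, 0, 1, -1, 0.42, 0, 0, 0, 0, 1, -1, 0.42, 0, 0, 0, 0, 1, -1, 0.42, 0, 0, 0, 0, 1, -1, 0.42, 0, 0, 0, 0, 1, -1, 0.42, 0, 0, 0, 0]
}}

```text
clock: 3.4
position: [0.357, 0.2502, 0.2455]
ee_rot: [0.673, 0.74, 0.0, 0.0]
contact_force: [-0.0, -0.2, -0.6]
width: 0.0852
```

Request:
{"method": "drive_tool", "body": {
  "moves": [1, -1, 0.42, 0, 0, 0, 0, 1, -1, 0.42, 0, 0, 0, 0, 1, -1, 0.42, 0, 0, 0, 0, 1, -1, 0.42, 0, 0, 0, 0, 1, -1, 0.42, 0, 0, 0, 0, 1, -1, 0.42, 0, 0, 0, 0, 1, -1, 0.42, 0, 0, 0, 0, 1, -1, 0.42, 0, 0, 0, 0, 1, -1, 0.42, 0, 0, 0, 0, 1, -1, 0.42, 0, 0, 0, 0, 1, -0.8, 0.42, 0, 0, 0, 0, 1, 0, 0, 0, 0, 0, 0]
}}

```text
clock: 4.9
position: [0.5254, -0.0597, 0.2452]
ee_rot: [0.674, 0.739, -0.0, 0.0]
contact_force: [0.0, -0.0, 0.6]
width: 0.0853
```

Request:
{"method": "drive_tool", "body": {
  "moves": [1, -0.82, 0.5, 0, 0, 0, 0, 1, 0, 0, 1, 0, 0, 0, 1, 0, 0, 1, 0, 0, 0, 1, 0, 0, 1, 0, 0, 0, 1, 0, 0, 1, 0, 0, 0, 1, 0, 0, 1, 0, 0, 0, 1, 0, 0, 1, 0, 0, 0, 1, 0, 0, 0.8, 0, 0, 0, 1, 0, 0, 0, 0, 0, 0]
}}

```text
clock: 6.02
position: [0.5402, -0.0799, 0.0396]
ee_rot: [0.673, 0.74, -0.001, -0.002]
contact_force: [-0.8, 0.2, 0.2]
width: 0.0854
```

Run:
```python
from h import *
im=robot.capture("side");print(roller("side"),robot.read_state()["position"],robot.tips_ahead)
cv2.imwrite("pics/s1.png",cv2.resize(im[130:290,270:450],None,fx=4,fy=3.7,interpolation=cv2.INTER_CUBIC)[:,:,::-1])
```

```text
{'conf': 0.9, 'mid': array([ 0.5358, -0.0319,  0.02  ]), 'len': np.float64(0.196), 'ang': np.float64(5.7), 'ends': array([[ 0.4381, -0.0417,  0.02  ],
       [ 0.6336, -0.0222,  0.02  ]])} [ 0.5425098  -0.0811014   0.04213962] 0.014
```

View pics/s1.png

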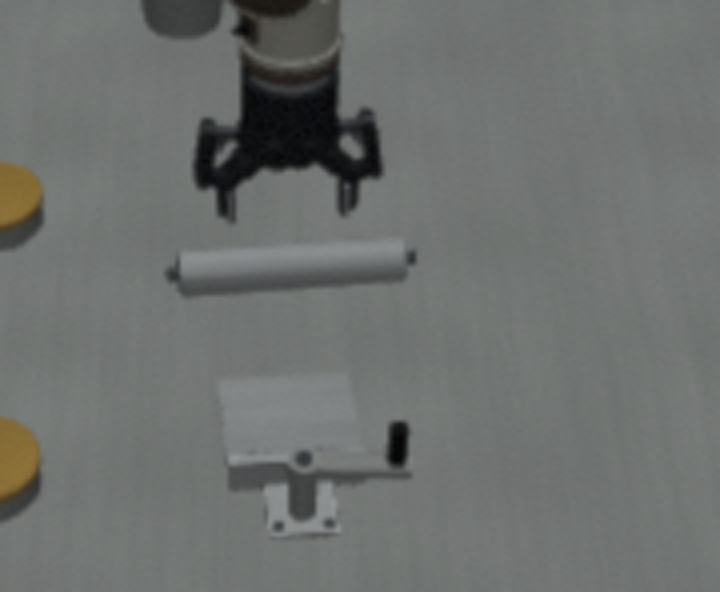

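The side crop shows both open fingers behind the roller, tips at crop (228,222) and (345,218); the roller runs from (172,273) to (412,257), undisturbed.

Run:
```python
from h import *
for s in(-1,1):
  for z in(.028,.041):
    p=proj("side",[.5415+s*.047*.995,-.081+s*.047*.096,z]);print(s,z,((p-[270,130])*[4,3.7]).round(0))
```

```text
-1 0.028 [340. 216.]
-1 0.041 [340. 205.]
1 0.028 [225. 223.]
1 0.041 [225. 212.]
```

Request:
{"method": "drive_tool", "body": {
  "moves": [1, 0, 0, 0.6, 0, 0, 0, 1, 0.2, 0, 0, 0, 0, 0, 1, 0.2, 0, 0, 0, 0, 0, 1, 0.2, 0, 0, 0, 0, 0, 1, 0.2, 0, 0, 0, 0, 0, 1, 0.2, 0, 0, 0, 0, 0, 1, 0.2, 0, 0, 0, 0, 0, 1, 0.2, 0, 0, 0, 0, 0, 1, 0.2, 0, 0, 0, 0, 0, 1, 0.2, 0, 0, 0, 0, 0]
}}

```text
clock: 7.38
position: [0.5371, -0.0274, 0.0233]
ee_rot: [0.673, 0.74, -0.0, -0.0]
contact_force: [-0.2, -0.5, -0.1]
width: 0.0854
```

Run:
```python
from h import *
for n in("top","side"): robot.capture(n);print(roller(n))
s=robot.read_state();print(s["position"],s["contact_force"])
```

```text
{'conf': 0.7, 'mid': array([ 0.5064, -0.0006,  0.02  ]), 'len': np.float64(0.051), 'ang': np.float64(1.2), 'ends': array([[ 4.809e-01, -1.100e-03,  2.000e-02],
       [ 5.319e-01, -1.000e-04,  2.000e-02]])}
{'conf': 0.67, 'mid': array([0.5318, 0.0075, 0.02  ]), 'len': np.float64(0.195), 'ang': np.float64(3.8), 'ends': array([[0.4343, 0.001 , 0.02  ],
       [0.6294, 0.014 , 0.02  ]])}
[ 0.53707724 -0.02762139  0.02321273] [-0.91778773 -0.09613175 -0.87733886]
```

Request:
{"method": "drive_tool", "body": {
  "moves": [1, 0.2, 0, 0, 0, 0, 0, 1, 0.2, 0, 0, 0, 0, 0, 1, 0.2, 0, 0, 0, 0, 0, 1, 0.2, 0, 0, 0, 0, 0, 1, 0.2, 0, 0, 0, 0, 0, 1, 0.2, 0, 0, 0, 0, 0, 1, 0.2, 0, 0, 0, 0, 0, 1, 0.2, 0, 0, 0, 0, 0, 1, 0.2, 0, 0, 0, 0, 0, 1, 0.2, 0, 0, 0, 0, 0, 1, 0.2, 0, -0.05, 0, 0, 0, 1, 0.2, 0, -0.05, 0, 0, 0]
}}

```text
clock: 9.07
position: [0.5304, 0.044, 0.0266]
ee_rot: [0.673, 0.74, -0.0, 0.0]
contact_force: [-0.8, -2.8, 1.6]
width: 0.0853
```

Run:
```python
from h import *
im=robot.capture("side");print(roller("side"))
s=robot.read_state();print(s["position"],s["contact_force"])
cv2.imwrite("pics/s2.png",cv2.resize(im[150:290,280:440],None,fx=4,fy=4,interpolation=cv2.INTER_CUBIC)[:,:,::-1])
```

```text
{'conf': 0.82, 'mid': array([0.5224, 0.072 , 0.02  ]), 'len': np.float64(0.2), 'ang': np.float64(5.6), 'ends': array([[0.423 , 0.0623, 0.02  ],
       [0.6219, 0.0817, 0.02  ]])}
[0.53055591 0.04417763 0.02672359] [-0.95922039 -1.21052836  1.1138519 ]
```

View pics/s2.png

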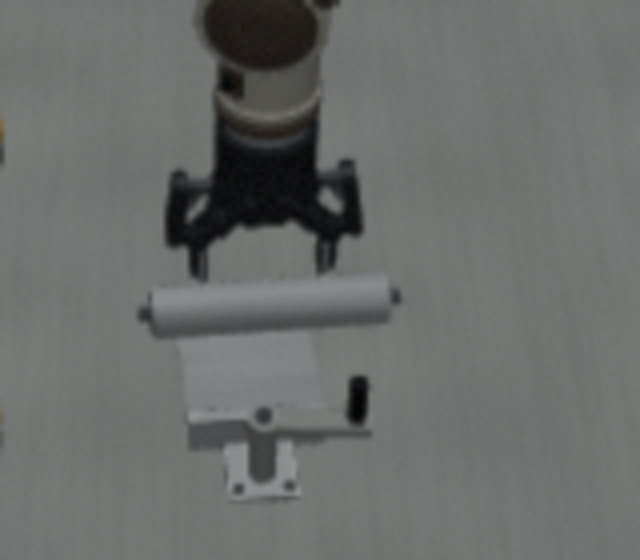

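Roller is on the foot of the ramp, parallel, at (145..395, 300) in the crop. Pushing on up.

Request:
{"method": "drive_tool", "body": {
  "moves": [1, 0.2, 0, -0.04, 0, 0, 0, 1, 0.2, 0, -0.04, 0, 0, 0, 1, 0.2, 0, -0.04, 0, 0, 0, 1, 0.2, 0, -0.04, 0, 0, 0, 1, 0.2, 0, -0.04, 0, 0, 0, 1, 0.2, 0, -0.04, 0, 0, 0, 1, 0.2, 0, -0.04, 0, 0, 0, 1, 0.2, 0, -0.04, 0, 0, 0, 1, 0.2, 0, -0.04, 0, 0, 0, 1, 0.2, 0, -0.04, 0, 0, 0, 1, 0.2, 0, 0, 0, 0, 0, 1, 0.1, 0, 0, 0, 0, 0]
}}

```text
clock: 10.68
position: [0.5312, 0.1102, 0.05]
ee_rot: [0.673, 0.74, 0.002, 0.006]
contact_force: [-19.2, -13.1, 71.3]
width: 0.0858
```

Run:
```python
from h import *
im=robot.capture("side");print(roller("side",.03))
s=robot.read_state();print(s["position"],s["contact_force"])
cv2.imwrite("pics/s3.png",cv2.resize(im[150:290,280:440],None,fx=4,fy=4,interpolation=cv2.INTER_CUBIC)[:,:,::-1])
```

```text
{'conf': 0.85, 'mid': array([0.5205, 0.112 , 0.03  ]), 'len': np.float64(0.195), 'ang': np.float64(5.5), 'ends': array([[0.4234, 0.1026, 0.03  ],
       [0.6176, 0.1214, 0.03  ]])}
[0.53108164 0.1104985  0.04998819] [-18.93973164 -11.05158828  70.62872028]
```

View pics/s3.png

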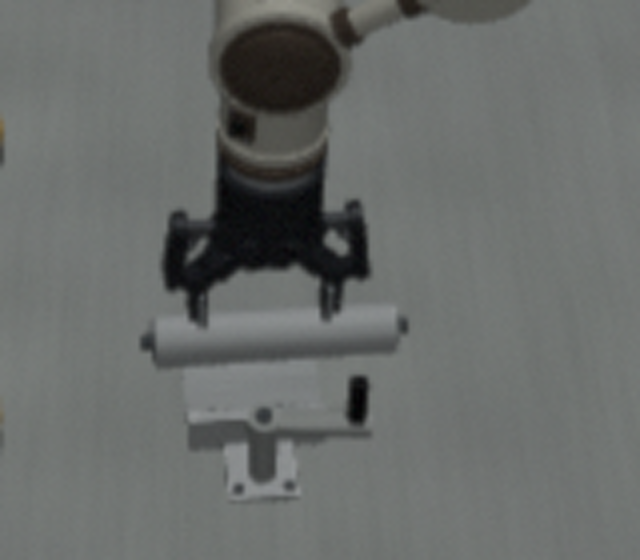

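The fingers have pushed up against the roller at 71 N; the stubs sit at (148,342) and (403,325) in the crop. I'm backing off the command before working out why.

Request:
{"method": "drive_tool", "body": {
  "moves": [1, -0.3, 0, -0.3, 0, 0, 0, 1, -0.3, 0, -0.3, 0, 0, 0, 1, 0, 0, 0, 0, 0, 0]
}}

```text
clock: 11.15
position: [0.5257, 0.0943, 0.0563]
ee_rot: [0.674, 0.739, 0.0, -0.0]
contact_force: [0.0, 0.0, -0.4]
width: 0.085
```

Run:
```python
from h import *
o=np.array([.5396,.1573,0]);X=np.array([-.096,.995,0]);Y=np.array([-.995,-.096,0])
for x,z in((-.015,.037),(-.03,.034),(-.043,.031),(-.055,.028)):
  print(x,[((proj("side",o+x*X+(.023+e)*Y+[0,0,z])-[280,150])*4).round() for e in(-.1,.1)])
im=robot.capture("side");print(roller("side",.03));im=robot.capture("top");print(roller("top",.03))
s=robot.read_state();print(s["position"],s["ee_rot"],s["contact_force"])
cv2.imwrite("pics/t4.png",cv2.resize(im[150:290,230:390],None,fx=4,fy=4,interpolation=cv2.INTER_CUBIC)[:,:,::-1])
```

```text
-0.015 [array([143., 364.]), array([414., 346.])]
-0.03 [array([141., 352.]), array([410., 333.])]
-0.043 [array([140., 341.]), array([407., 323.])]
-0.055 [array([139., 332.]), array([404., 314.])]
{'conf': 0.94, 'mid': array([0.528 , 0.0487, 0.03  ]), 'len': np.float64(0.195), 'ang': np.float64(5.8), 'ends': array([[0.4312, 0.0389, 0.03  ],
       [0.6248, 0.0586, 0.03  ]])}
{'conf': 0.8, 'mid': array([0.5321, 0.0079, 0.03  ]), 'len': np.float64(0.193), 'ang': np.float64(5.6), 'ends': array([[ 0.4362, -0.0016,  0.03  ],
       [ 0.6281,  0.0174,  0.03  ]])}
[0.5247569  0.09499006 0.05525295] [ 6.73064072e-01  7.39583471e-01 -5.77241161e-04 -8.43526174e-04] [ 0.18864492 -0.20163895 -0.27699825]
```

View pics/t4.png

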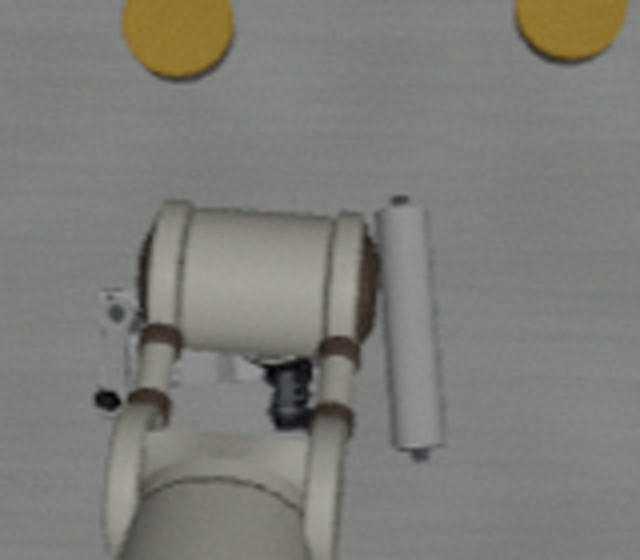

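The roller was squeezed out and is rolling back towards -y, so I'm chasing it with the hand raised.

Request:
{"method": "drive_tool", "body": {
  "moves": [1, -1, 0, -0.6, 0, 0, 0, 1, -1, 0.1, -0.4, 0, 0, 0]
}}

```text
clock: 11.6
position: [0.5339, 0.0352, 0.0861]
ee_rot: [0.673, 0.74, -0.0, -0.0]
contact_force: [1.4, 0.9, -0.2]
width: 0.0856
```

Run:
```python
from h import *
for n in("top","side"):
  t=robot.read_state()["clock"];robot.capture(n);r=roller(n);print(t,r and (r["conf"],r["mid"],r["ang"],r["len"]))
print(robot.read_state()["position"])
```

```text
11.6 (0.84, array([ 0.5446, -0.0784,  0.02  ]), np.float64(6.6), np.float64(0.195))
11.7 (0.5, array([ 0.5508, -0.0944,  0.02  ]), np.float64(5.6), np.float64(0.182))
[0.53386366 0.0354775  0.08574562]
```

Request:
{"method": "drive_tool", "body": {
  "moves": [1, -1, 0.05, 0, 0, 0, 0, 1, -1, 0.05, 0, 0, 0, 0, 1, -1, 0.05, 0, 0, 0, 0, 1, -1, 0.05, 0, 0, 0, 0, 1, -1, 0.05, 0, 0, 0, 0]
}}

```text
clock: 12.42
position: [0.5552, -0.1126, 0.085]
ee_rot: [0.673, 0.74, -0.0, -0.001]
contact_force: [-0.1, -0.6, 0.3]
width: 0.086
```

Run:
```python
from h import *
for n in("side",):
  t=robot.read_state()["clock"];robot.capture(n);r=roller(n);print(t,r and (r["conf"],r["mid"],r["ang"],r["len"]))
print(robot.read_state()["position"])
```

```text
12.425 (0.88, array([ 0.5533, -0.1936,  0.02  ]), np.float64(6.3), np.float64(0.197))
[ 0.555719   -0.11440708  0.08541249]
```

Request:
{"method": "drive_tool", "body": {
  "moves": [1, -1, 0.05, 0, 0, 0, 0, 1, -1, 0.05, 0, 0, 0, 0, 1, -1, 0.05, 0, 0, 0, 0, 1, -1, 0.05, 0, 0, 0, 0]
}}

```text
clock: 13.02
position: [0.5729, -0.2307, 0.0851]
ee_rot: [0.673, 0.74, 0.0, -0.001]
contact_force: [-0.5, 0.1, 0.4]
width: 0.0853
```

Run:
```python
from h import *
for n in("side",):
  t=robot.read_state()["clock"];robot.capture(n);r=roller(n);print(t,r and (r["conf"],r["mid"],r["ang"],r["len"]))
print(robot.read_state()["position"])
```

```text
13.025 None
[ 0.57320523 -0.23289786  0.08560937]
```

Request:
{"method": "drive_tool", "body": {
  "moves": [1, -1, -0.05, 0, 0, 0, 0, 1, -1, -0.05, 0, 0, 0, 0]
}}

```text
clock: 13.38
position: [0.5757, -0.29, 0.0853]
ee_rot: [0.672, 0.74, 0.0, -0.001]
contact_force: [-0.1, -0.2, -0.5]
width: 0.0853
```

Run:
```python
from h import *
for n in("side","top"):
  t=robot.read_state()["clock"];im=robot.capture(n);r=robot.trace(n,"roller");print(t,n,[(q["confidence"],np.round(q["bbox"]),back(n,q["bbox"][:2],.02).round(3)) for q in r[:2]])
  cv2.imwrite(f"pics/{n}5.png",im[:,:,::-1])
print(robot.read_state()["position"])
a=cv2.imread("pics/side5.png")[60:250,220:440];cv2.imwrite("pics/side5c.png",cv2.resize(a,None,fx=3,fy=3))
```

```text
13.375 side [(0.62, array([337., 167.,  54.,  15.]), array([ 0.553, -0.203,  0.02 ]))]
13.475 top [(0.79, array([407., 225.,  17.,  60.]), array([ 0.558, -0.218,  0.02 ]))]
[ 0.57554274 -0.29024555  0.08545281]
```

View pics/side5c.png

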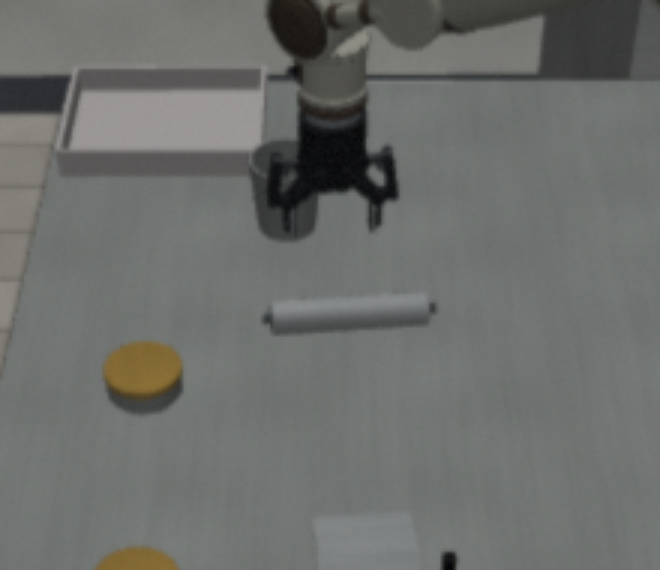

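The roller has come to rest at about (0.557,-0.215), crop (350,313), and the fingers are now behind it. The cup and tins are untouched. The roller jammed because the fingertips were too high on it. I'll retry with the fingers tilted square to the ramp and the tips low, and with a small yaw to recover the 20 mm axial offset.

Request:
{"method": "drive_tool", "body": {
  "moves": [1, 0, -0.57, 0, 0, 0, 0.64, 1, 0, 0, 0, 0, 1, 0, 1, 0, 0, 0, 0, 1, 0, 1, 0, 0, 0, 0, 0.1, 0, 1, -0.165, 0, 0.645, 0, 0, 0, 1, -0.165, 0, 0.645, 0, 0, 0, 1, -0.165, 0, 0.645, 0, 0, 0, 1, 0, 0, 0, 0, 0, 0]
}}

```text
clock: 14.58
position: [0.5571, -0.2919, 0.0234]
ee_rot: [0.695, 0.707, 0.088, -0.092]
contact_force: [0.1, 0.5, 0.6]
width: 0.0855
```

Run:
```python
from h import *
for n in("side",):
  robot.capture(n);r=roller(n);print(r)
s=robot.read_state();print(s["position"],s["ee_rot"],s["clock"],s["contact_force"])
from scipy.spatial.transform import Rotation as R
print(R.from_quat(s["ee_rot"]).as_matrix().round(3))
```

```text
{'conf': 0.9, 'mid': array([ 0.5547, -0.2165,  0.02  ]), 'len': np.float64(0.195), 'ang': np.float64(6.8), 'ends': array([[ 0.4577, -0.2281,  0.02  ],
       [ 0.6518, -0.205 ,  0.02  ]])}
[ 0.55867198 -0.29364219  0.02616528] [ 0.69539944  0.70752951  0.08807859 -0.08979852] 14.675 [-0.36773252  0.23101757 -0.12071945]
[[-0.017  1.    -0.005]
 [ 0.968  0.017  0.25 ]
 [ 0.25  -0.    -0.968]]
```

Request:
{"method": "drive_tool", "body": {
  "moves": [1, -0.05, 0, 0.19, 0, 0, 0, 1, 0.24, 0, 0.062, 0, 0, 0, 1, 0.24, 0, 0.062, 0, 0, 0, 1, 0.24, 0, 0.062, 0, 0, 0, 1, 0.24, 0, 0.062, 0, 0, 0, 1, 0.24, 0, 0.062, 0, 0, 0, 1, 0.24, 0, 0.062, 0, 0, 0, 1, 0.24, 0, 0.062, 0, 0, 0, 1, 0.24, 0, 0.062, 0, 0, 0, 1, 0.24, 0, 0.062, 0, 0, 0, 1, 0.24, 0, 0.062, 0, 0, 0, 1, 0.24, 0, 0.062, 0, 0, 0]
}}

```text
clock: 16.18
position: [0.5572, -0.2116, 0.0204]
ee_rot: [0.695, 0.708, 0.088, -0.09]
contact_force: [-0.0, 0.4, 0.2]
width: 0.0855
```

Request:
{"method": "drive_tool", "body": {
  "moves": [1, 0.24, 0, 0.062, 0, 0, 0, 1, 0.24, 0, 0.062, 0, 0, 0, 1, 0.24, 0, 0.062, 0, 0, 0, 1, 0.24, 0, 0.062, 0, 0, 0, 1, 0.24, 0, 0.062, 0, 0, 0, 1, 0.24, 0, 0.062, 0, 0, 0, 1, 0.24, 0, 0.062, 0, 0, 0, 1, 0.24, 0, 0.062, 0, 0, 0, 1, 0.24, 0, 0.062, 0, 0, 0, 1, 0.24, 0, 0.062, 0, 0, 0]
}}

```text
clock: 17.42
position: [0.556, -0.1372, 0.0204]
ee_rot: [0.695, 0.708, 0.088, -0.09]
contact_force: [0.4, -0.6, 0.9]
width: 0.0858
```

```bash
cat >> h.py <<'E'
o=np.array([.5396,.1573]);X=np.array([-.096,.995]);Y=np.array([-.995,-.096])
def rep(n="side",z=.02):
    robot.capture(n);r=roller(n,z);f=lambda p:(((p[:2]-o)@X).round(4),((p[:2]-o)@Y).round(4))
    if r: print("roller rest xy",f(r["mid"]),"ang",r["ang"],"len",r["len"],r["conf"])
    s=robot.read_state();print("tcp rest xy",f(s["position"]),s["position"][2],s["contact_force"],s["clock"])
E
python3 -c "
from h import *
rep()"
```

```text
roller rest xy (np.float64(-0.2579), np.float64(0.0201)) ang 4.2 len 0.195 0.83
tcp rest xy (np.float64(-0.2941), np.float64(0.0122)) 0.020213773278531282 [ 0.29784027  0.39213824 -0.08103517] 17.525
```

Request:
{"method": "drive_tool", "body": {
  "moves": [1, 0.24, -0.03, 0.062, 0, 0, 0.2, 1, 0.24, -0.03, 0.062, 0, 0, 0.2, 1, 0.24, -0.03, 0.062, 0, 0, 0.1, 1, 0.24, -0.03, 0.062, 0, 0, 0, 1, 0.24, -0.03, 0.062, 0, 0, 0, 1, 0.24, -0.03, 0.062, 0, 0, 0, 1, 0.24, -0.03, 0.062, 0, 0, 0, 1, 0.24, -0.03, 0.062, 0, 0, 0, 1, 0.24, -0.03, 0.062, 0, 0, 0, 1, 0.24, 0, 0.062, 0, 0, 0, 1, 0.24, 0, 0.062, 0, 0, 0]
}}

```text
clock: 18.9
position: [0.5505, -0.0553, 0.0204]
ee_rot: [0.716, 0.686, 0.085, -0.092]
contact_force: [-0.3, 0.2, 0.3]
width: 0.0853
```

```bash
python3 -c "
from h import *
rep();print(robot.read_state()['ee_rot'])
from scipy.spatial.transform import Rotation as R
print(R.from_quat(robot.read_state()['ee_rot']).as_matrix().round(3))"
```

```text
roller rest xy (np.float64(-0.174), np.float64(0.022)) ang 5.9 len 0.199 0.56
tcp rest xy (np.float64(-0.2121), np.float64(0.0097)) 0.020259073385954424 [-0.08338244 -0.23381496 -0.62310841] 19.0
[ 0.71605234  0.68660823  0.08532861 -0.09250522]
[[ 0.043  0.999 -0.005]
 [ 0.968 -0.04   0.25 ]
 [ 0.249 -0.015 -0.968]]
```

Request:
{"method": "drive_tool", "body": {
  "moves": [1, 0, -0.13, 0, 0.05, 0, -0.37, 1, 0, -0.13, 0, 0.05, 0, -0.37, 1, 0, -0.13, 0, 0.06, 0, -0.38, 1, 0.15, 0, 0.04, 0, 0, 0, 1, 0.24, 0, 0.062, 0, 0, 0, 1, 0.24, 0, 0.062, 0, 0, 0, 1, 0.24, 0, 0.062, 0, 0, 0, 1, 0.24, 0, 0.062, 0, 0, 0, 1, 0.24, 0, 0.062, 0, 0, 0, 1, 0.24, 0, 0.062, 0, 0, 0, 1, 0.24, 0, 0.062, 0, 0, 0]
}}

```text
clock: 20.38
position: [0.5334, 0.0012, 0.0204]
ee_rot: [0.668, 0.734, 0.085, -0.093]
contact_force: [0.6, -0.5, 0.9]
width: 0.0854
```

```bash
python3 -c "
from h import *
rep();print(robot.read_state()['ee_rot'])
from scipy.spatial.transform import Rotation as R
print(R.from_quat(robot.read_state()['ee_rot']).as_matrix().round(3))"
```

```text
roller rest xy (np.float64(-0.1218), np.float64(0.0192)) ang 4.8 len 0.194 0.86
tcp rest xy (np.float64(-0.1543), np.float64(0.0214)) 0.020279769134873307 [ 0.20508532 -0.27471768  0.59743343] 20.475
[ 0.66743785  0.73390004  0.08470663 -0.09349994]
[[-0.092  0.996 -0.024]
 [ 0.964  0.095  0.249]
 [ 0.25  -0.    -0.968]]
```

Request:
{"method": "drive_tool", "body": {
  "moves": [1, 0.24, 0, 0.062, 0, 0, 0, 1, 0.24, 0, 0.062, 0, 0, 0, 1, 0.24, 0, 0.062, 0, 0, 0, 1, 0.24, 0, 0.062, 0, 0, 0, 1, 0.24, 0, 0.062, 0, 0, 0, 1, 0.24, 0, 0.062, 0, 0, 0, 1, 0.24, 0, 0.062, 0, 0, 0, 1, 0.24, 0, 0.062, 0, 0, 0]
}}

```text
clock: 21.48
position: [0.5312, 0.0571, 0.0228]
ee_rot: [0.668, 0.734, 0.085, -0.089]
contact_force: [-1.3, -15.0, 12.4]
width: 0.0854
```

```bash
python3 -c "
from h import *
rep(z=.027)"
```

```text
roller rest xy (np.float64(-0.0652), np.float64(0.0183)) ang 2.8 len 0.193 0.88
tcp rest xy (np.float64(-0.0977), np.float64(0.018)) 0.022583107555565536 [ 2.24672422 -8.29945702  5.84825748] 21.575
```

There was a rising backward-and-upward force (15/12 N), which means the pads are grippy and the contact sits too high on the roller. I'll back off a little, tilt the hand further so the fingers bear below the roller's axis, and carry on.

Request:
{"method": "drive_tool", "body": {
  "moves": [1, -0.25, 0, -0.1, 0, 0, 0, 1, -0.25, 0, -0.1, 0, 0, 0, 1, 0, 0, 0, 0, 0.85, 0, 1, 0, 0, 0, 0, 0.85, 0, 1, 0, 0, 0, 0, 0.85, 0, 1, 0, 0, 0, 0, 0.85, 0, 1, 0, 0, 0, 0, 0, 0]
}}

```text
clock: 22.45
position: [0.5287, 0.043, 0.0213]
ee_rot: [0.638, 0.698, 0.218, -0.241]
contact_force: [0.5, 0.7, -0.5]
width: 0.0854
```

```bash
python3 -c "
from h import *
rep(z=.024)
from scipy.spatial.transform import Rotation as R
print(R.from_quat(robot.read_state()['ee_rot']).as_matrix().round(3))"
```

```text
roller rest xy (np.float64(-0.0794), np.float64(0.0174)) ang 5.4 len 0.196 0.58
tcp rest xy (np.float64(-0.1117), np.float64(0.0214)) 0.022162651260910094 [-0.71777361  0.06167751  0.02755496] 22.55
[[-0.073  0.996 -0.058]
 [ 0.787  0.094  0.61 ]
 [ 0.613 -0.001 -0.79 ]]
```

Request:
{"method": "drive_tool", "body": {
  "moves": [1, 0.16, 0, 0.123, 0, 0, 0, 1, 0.16, 0, 0.123, 0, 0, 0, 1, 0.16, 0, 0.123, 0, 0, 0]
}}

```text
clock: 22.92
position: [0.531, 0.0584, 0.0273]
ee_rot: [0.636, 0.702, 0.218, -0.236]
contact_force: [-5.6, -25.7, 30.9]
width: 0.0859
```

Request:
{"method": "drive_tool", "body": {
  "moves": [1, 0.16, 0, 0.123, 0, 0, 0, 1, 0.16, 0, 0.123, 0, 0, 0]
}}

```text
clock: 23.18
position: [0.5329, 0.0687, 0.0295]
ee_rot: [0.636, 0.702, 0.22, -0.233]
contact_force: [-6.0, -33.2, 42.3]
width: 0.0854
```

```bash
python3 -c "
from h import *
rep(z=.027)"
```

```text
roller rest xy (np.float64(-0.0623), np.float64(0.0139)) ang 7.7 len 0.198 0.84
tcp rest xy (np.float64(-0.0868), np.float64(0.015)) 0.029788948492530037 [ -3.3876363  -26.12390171  36.22080672] 23.275
```

Run:
```python
from h import *
im=robot.capture("side")
cv2.imwrite("pics/s6.png",cv2.resize(im[185:270,290:400],None,fx=7,fy=7,interpolation=cv2.INTER_CUBIC)[:,:,::-1])
c=lambda x,y,z:((proj("side",np.r_[o+x*X+y*Y,z])-[290,185])*7+3).round().tolist()
for x in(-.083,-.017,0): print("edge",x,[c(x,y,{-.083:0,-.017:.017,0:.003}[x]) for y in(-.05,.05)])
for x,z in((-.0623,.0262),(-.05,.03),(-.05,.04)): print(x,z,[c(x,.0155+e,z) for e in(-.1,.1)])
s=robot.read_state();print(s["position"],s["contact_force"],s["wrist_torque"])
```

```text
edge -0.083 [[234.0, 330.0], [461.0, 314.0]]
edge -0.017 [[247.0, 419.0], [482.0, 402.0]]
edge 0 [[251.0, 471.0], [486.0, 455.0]]
-0.0623 0.0262 [[157.0, 330.0], [620.0, 299.0]]
-0.05 0.03 [[159.0, 346.0], [625.0, 314.0]]
-0.05 0.04 [[159.0, 330.0], [627.0, 298.0]]
[0.53301131 0.06930124 0.02970697] [ -3.03926711 -26.06497459  35.755848  ] [0.1316127  1.63202143 1.04193623]
```

View pics/s6.png

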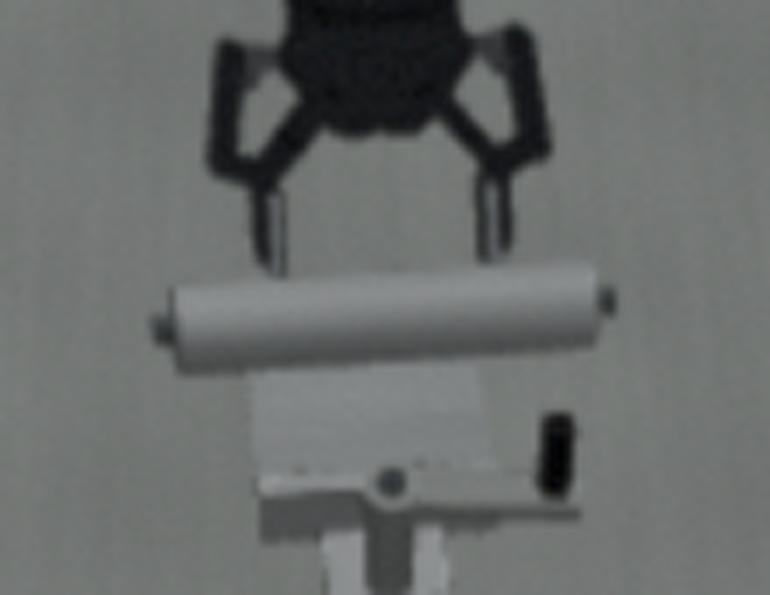

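The crop shows the roller lying on the ramp from (152,330) to (615,300), with the fingertips ending at its upper rear edge at (272,275) and (490,260). The force balance puts the contact about 11 mm to the front of the TCP and level with it. With the gripper open, the tips are therefore only about 1 mm ahead of the TCP (they swing back 13 mm). I'll retreat and come back about 13 mm lower.

Request:
{"method": "drive_tool", "body": {
  "moves": [1, -0.16, 0, -0.12, 0, 0, 0, 1, -0.73, 0, -0.42, 0, -0.85, 0, 1, -0.77, 0, -0.34, 0, -0.85, 0, 1, -0.8, 0, -0.26, 0, -0.85, 0, 1, -0.82, 0, -0.18, 0, -0.85, 0, 1, 0, 0, 0, 0, 0, 0]
}}

```text
clock: 24.08
position: [0.5369, -0.0305, 0.0093]
ee_rot: [0.667, 0.734, 0.085, -0.092]
contact_force: [-0.3, -0.0, -0.2]
width: 0.085
```

```bash
python3 -c "
from h import *
rep();rep()
from scipy.spatial.transform import Rotation as R
print(R.from_quat(robot.read_state()['ee_rot']).as_matrix().round(3))"
```

```text
roller rest xy (np.float64(-0.1553), np.float64(0.0119)) ang 6.7 len 0.2 0.67
tcp rest xy (np.float64(-0.1862), np.float64(0.0213)) 0.00870465189718989 [-0.11075687  0.3015518  -0.42830632] 24.175
roller rest xy (np.float64(-0.1496), np.float64(0.0129)) ang 5.2 len 0.19 0.75
tcp rest xy (np.float64(-0.1865), np.float64(0.0215)) 0.008339928437991168 [-0.08004821  0.03425411  0.16327345] 24.275
[[-0.091  0.996 -0.024]
 [ 0.964  0.094  0.25 ]
 [ 0.251 -0.    -0.968]]
```

Request:
{"method": "drive_tool", "body": {
  "moves": [1, 0.24, 0.1, 0.062, 0, 0, 0, 1, 0.24, 0.1, 0.062, 0, 0, 0, 1, 0.24, 0.1, 0.062, 0, 0, 0, 1, 0.24, 0, 0.062, 0, 0, 0, 1, 0.24, 0, 0.062, 0, 0, 0, 1, 0.24, 0, 0.062, 0, 0, 0, 1, 0.24, 0, 0.062, 0, 0, 0, 1, 0.24, 0, 0.062, 0, 0, 0, 1, 0.24, 0, 0.062, 0, 0, 0, 1, 0.24, 0, 0.062, 0, 0, 0, 1, 0.24, 0, 0.062, 0, 0, 0]
}}

```text
clock: 25.65
position: [0.5382, 0.0508, 0.0086]
ee_rot: [0.668, 0.734, 0.085, -0.092]
contact_force: [1.3, -3.4, 0.9]
width: 0.0853
```

Request:
{"method": "drive_tool", "body": {
  "moves": [1, 0.24, 0, 0.062, 0, 0, 0, 1, 0.24, 0, 0.062, 0, 0, 0, 1, 0.24, 0, 0.062, 0, 0, 0]
}}

```text
clock: 26.02
position: [0.5356, 0.0735, 0.0084]
ee_rot: [0.668, 0.734, 0.085, -0.093]
contact_force: [0.3, -3.2, 0.5]
width: 0.0855
```

```bash
python3 -c "
from h import *
rep(z=.028)"
```

```text
roller rest xy (np.float64(-0.0525), np.float64(0.0111)) ang 5.4 len 0.193 0.89
tcp rest xy (np.float64(-0.0821), np.float64(0.0126)) 0.008126989895603511 [-0.12430259 -0.06846356  0.22334572] 26.125
```

Request:
{"method": "drive_tool", "body": {
  "moves": [1, 0.18, 0, 0.046, 0, 0, 0, 1, 0.18, 0, 0.03, 0, 0, 0, 1, 0.2, 0, 0, 0, 0, 0, 1, 0.2, 0, 0, 0, 0, 0, 1, 0.2, 0, 0, 0, 0, 0, 1, 0.2, 0, 0, 0, 0, 0, 1, 0.2, 0, 0, 0, 0, 0]
}}

```text
clock: 27.0
position: [0.5317, 0.1136, 0.0164]
ee_rot: [0.668, 0.734, 0.085, -0.093]
contact_force: [-0.3, -0.7, 0.2]
width: 0.0854
```

```bash
python3 -c "
from h import *
rep(z=.029)"
```

```text
roller rest xy (np.float64(-0.0211), np.float64(0.0105)) ang 5.7 len 0.196 0.88
tcp rest xy (np.float64(-0.0422), np.float64(0.0123)) 0.016348099744864876 [-0.22647115  0.34888859 -0.37947475] 27.1
```

Request:
{"method": "drive_tool", "body": {
  "moves": [1, 0.15, 0, 0, 0, 0, 0, 1, 0.1, 0, 0, 0, 0, 0, 1, 0, 0, 0, 0, 0, 0]
}}

```text
clock: 27.48
position: [0.531, 0.1205, 0.0182]
ee_rot: [0.668, 0.734, 0.085, -0.093]
contact_force: [0.1, -0.3, -0.1]
width: 0.086
```

```bash
python3 -c "
from h import *
rep(z=.029)"
```

```text
roller rest xy (np.float64(0.0026), np.float64(0.0133)) ang 4.6 len 0.193 0.82
tcp rest xy (np.float64(-0.036), np.float64(0.012)) 0.018183909292399082 [ 0.38194072  0.56133227 -0.06701461] 27.575
```

The roller is seated (rest x about 0, y about +13 mm). Retracting the fingers, lifting and straightening.

Request:
{"method": "drive_tool", "body": {
  "moves": [1, -0.4, 0, 0, 0, 0, 0, 1, -0.4, 0, -0.1, 0, 0, 0, 1, 0, 0, -1, 0, 0, 0, 1, 0.25, 0, -0.97, 0, 0, 0, 1, 0.25, 0, -0.97, 0, 0, 0, 1, 0.25, 0, -0.97, 0, 0, 0, 0, 0.25, 0, -0.97, 0, 0, 0, 0, 0.25, 0, -0.97, 0, 0, 0, 0, 0, 0, 0, 0, -1, 0, 0, 0, 0, 0, 0, -1, 0, 0, 0, 0, 0, 0, -0.1, 0, 0, 0, 0, 0, 0, 0, 0]
}}

```text
clock: 29.08
position: [0.534, 0.0884, 0.1941]
ee_rot: [0.673, 0.739, 0.0, -0.001]
contact_force: [-0.0, -0.5, -0.5]
width: -0.0002
```

Run:
```python
from h import *
s=robot.read_state();print(s["position"],s["ee_rot"],s["width"],s["joint_positions"].round(2),robot.tips_ahead)
rep("top",.029);rep("side",.029)
t=np.array([.469,.249])-s["position"][:2]
q=s["ee_rot"];a=2*np.arctan2(q[1],q[0]);x=np.array([np.cos(a),np.sin(a)]);y=np.array([x[1],-x[0]])
print(np.degrees(a),t@x*1000/30,t@y*1000/30)
print("spray",back("top",(168,230),.17),back("side",(357,307),.17))
```

```text
[0.53402455 0.08841888 0.19411777] [ 6.73164484e-01  7.39492015e-01  3.62676577e-04 -1.00289422e-03] -0.00017627498695397094 [-0.06  0.12  1.75  0.    1.28 -0.15] 0.014
roller rest xy (np.float64(0.0026), np.float64(0.0534)) ang 4.7 len 0.114 0.84
tcp rest xy (np.float64(-0.0684), np.float64(0.0121)) 0.19408036613288673 [-0.0172976  -0.32576042 -0.2629137 ] 29.175
roller rest xy (np.float64(0.0009), np.float64(0.012)) ang 5.1 len 0.191 0.7
tcp rest xy (np.float64(-0.0684), np.float64(0.0121)) 0.1941897217556222 [ 1.25943217 -0.41129783  0.81919314] 29.275
95.37639357749589 5.532244847428055 -1.6564112961515804
spray [0.51243387 0.44884317 0.17      ] [0.51403563 0.46370476 0.17      ]
```

Request:
{"method": "drive_tool", "body": {
  "moves": [0, 0.92, -0.28, 0, 0, 0, 0, 0, 0.92, -0.28, 0, 0, 0, 0, 0, 0.92, -0.28, 0, 0, 0, 0, 0, 0.92, -0.28, 0, 0, 0, 0, 0, 0.92, -0.28, 0, 0, 0, 0, 0, 0.92, -0.28, 0, 0, 0, 0, 0, 0, 0, 0, 0, 0, 0.78, 0, 0, 0, 0.87, 0, 0, 0, 0, 0, 0, 0.87, 0, 0, 0, 0, 0, 0, 0.87, 0, 0, 0, 0, 0, 0, 0.87, 0, 0, 0, 0, 0, 0, 0, 0, 0, 0]
}}

```text
clock: 30.78
position: [0.4667, 0.2481, 0.088]
ee_rot: [0.707, 0.707, -0.002, -0.002]
contact_force: [-0.2, -0.1, 0.7]
width: 0.0001
```

Run:
```python
from h import *
s=robot.read_state();q=s["ee_rot"];print(s["position"],np.degrees(2*np.arctan2(q[1],q[0])),s["contact_force"])
im=robot.capture("side")
cv2.imwrite("pics/s7.png",cv2.resize(im[195:300,290:400],None,fx=5,fy=5,interpolation=cv2.INTER_CUBIC)[:,:,::-1])
print(((proj("side",s["position"]-[0,0,.014])-[290,195])*5).round())
```

```text
[0.46670821 0.24812188 0.0879908 ] 89.97818779101871 [-0.16794243 -0.08020226  0.66508021]
[400. 324.]
```

View pics/s7.png

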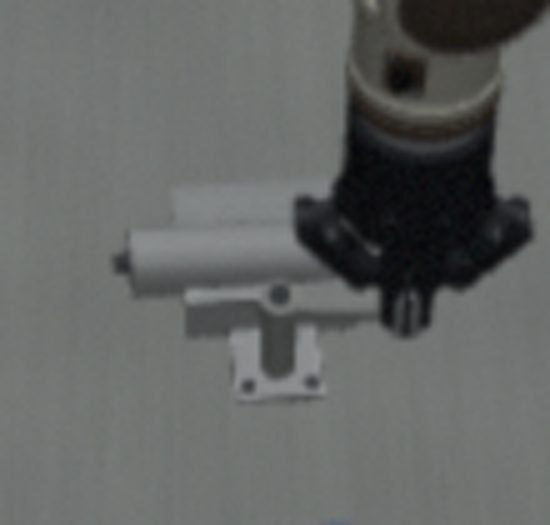

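The closed fingertips are at crop (405,333), on the outer side of the peg, and the roller lies in the groove. Now sweeping the arc about the pivot.

Request:
{"method": "drive_tool", "body": {
  "moves": [0, 0, 0, 0, 0, 0, -0.5, 0, -0.256, -0.072, 0, 0, 0, -1, 0, -0.256, -0.072, 0, 0, 0, -1, 0, -0.256, -0.072, 0, 0, 0, -1, 0, -0.256, -0.072, 0, 0, 0, -1, 0, -0.256, -0.072, 0, 0, 0, -1, 0, -0.256, -0.072, 0, 0, 0, -1]
}}

```text
clock: 31.7
position: [0.4728, 0.2023, 0.0916]
ee_rot: [0.383, 0.924, 0.001, -0.0]
contact_force: [-2.1, 0.8, 0.2]
width: 0.0
```

```bash
cat > k.py <<'E'
from h import *
s=robot.read_state();q=s["ee_rot"];a=2*np.arctan2(q[1],q[0]);x=np.array([np.cos(a),np.sin(a)]);y=np.array([x[1],-x[0]])
d=s["position"][:2]-[.5335,.221];print(s["position"],np.degrees(a),"rel pivot in tool x,y mm",d@x*1e3,d@y*1e3,s["contact_force"],s["clock"])
E
python3 k.py
```

```text
[0.47279251 0.20229546 0.09157065] 134.9289033205601 rel pivot in tool x,y mm 29.630866048511276 -56.18959846176759 [-2.13379818  0.79299389  0.17768939] 31.7
```

Request:
{"method": "drive_tool", "body": {
  "moves": [0, -0.21, -0.09, 0, 0, 0, -0.67, 0, -0.21, -0.09, 0, 0, 0, -0.67, 0, -0.21, -0.09, 0, 0, 0, -0.67, 0, -0.21, -0.09, 0, 0, 0, -0.67, 0, -0.21, -0.09, 0, 0, 0, -0.67, 0, -0.21, -0.09, 0, 0, 0, -0.67, 0, -0.21, -0.09, 0, 0, 0, -0.67, 0, -0.21, -0.09, 0, 0, 0, -0.67, 0, -0.21, -0.09, 0, 0, 0, -0.67]
}}

```text
clock: 32.83
position: [0.5122, 0.1561, 0.0918]
ee_rot: [0.032, 0.999, 0.001, 0.001]
contact_force: [-1.1, 0.2, -0.2]
width: 0.0001
```

```bash
python3 k.py
```

```text
[0.51215063 0.15612352 0.0917683 ] 176.31177260942533 rel pivot in tool x,y mm 17.13182822953035 -66.11545853057365 [-1.07438147  0.24595004 -0.17784518] 32.825
```

Request:
{"method": "drive_tool", "body": {
  "moves": [0, -0.13, -0.03, 0, 0, 0, -0.45, 0, -0.13, -0.03, 0, 0, 0, -0.45, 0, -0.13, -0.03, 0, 0, 0, -0.45]
}}

```text
clock: 33.2
position: [0.5218, 0.1533, 0.0915]
ee_rot: [-0.048, 0.999, 0.001, -0.002]
contact_force: [-15.6, 0.2, 12.3]
width: 0.0001
```

Request:
{"method": "drive_tool", "body": {
  "moves": [0, -0.06, 0, 0, 0, 0, 0, 0, -0.06, 0, 0, 0, 0, 0]
}}

```text
clock: 33.45
position: [0.522, 0.1534, 0.0914]
ee_rot: [-0.048, 0.999, 0.0, -0.006]
contact_force: [-25.4, -3.6, 21.2]
width: -0.0002
```

```bash
python3 k.py
```

```text
[0.52204409 0.15339142 0.0914297 ] 185.51208796515328 rel pivot in tool x,y mm 17.897130033776346 -66.19554644916697 [-25.43680222  -3.6237772   21.21950977] 33.45
```

It is at its stop: force up, TCP no longer advancing, geometry as predicted. Backing off and lifting clear.

Request:
{"method": "drive_tool", "body": {
  "moves": [0, 0.12, 0, 0, 0, 0, 0, 0, 0.3, 0, 0, 0, 0, 0, 0, 0.5, 0, 0, 0, 0, 0, 0, 0.3, 0, -0.8, 0, 0, 0, 0, 0.5, 0, -1, 0, 0, 0, 0, 1, 0, -1, 0, 0, 0, 0, 1, 0, -1, 0, 0, 0, 0, 1, 0, -1, 0, 0, 0, 0, 1, 0.8, -0.5, 0, 0, 0, 0, 1, 0.8, 0, 0, 0, 0, 0, 0, 0, 0, 0, 0, 0]
}}

```text
clock: 34.83
position: [0.3204, 0.1829, 0.2502]
ee_rot: [-0.049, 0.999, 0.001, 0.002]
contact_force: [0.5, 0.7, 1.1]
width: 0.0002
```

Run:
```python
from h import *
rep("side",.029)
im=robot.capture("side");im2=robot.capture("top")
a=cv2.resize(im[195:295,300:390],None,fx=6,fy=6,interpolation=cv2.INTER_CUBIC)[:580,:]
b=cv2.resize(im2[185:285,240:310],None,fx=6,fy=6,interpolation=cv2.INTER_CUBIC)[:580,:260]
cv2.imwrite("pics/f.png",np.hstack([a,b])[:,:,::-1])
```

```text
roller rest xy (np.float64(0.0028), np.float64(0.0119)) ang 5.0 len 0.19 0.94
tcp rest xy (np.float64(0.0455), np.float64(0.2145)) 0.2498072649980007 [-0.32693527 -1.19800003 -0.3028916 ] 34.925
```

View pics/f.png

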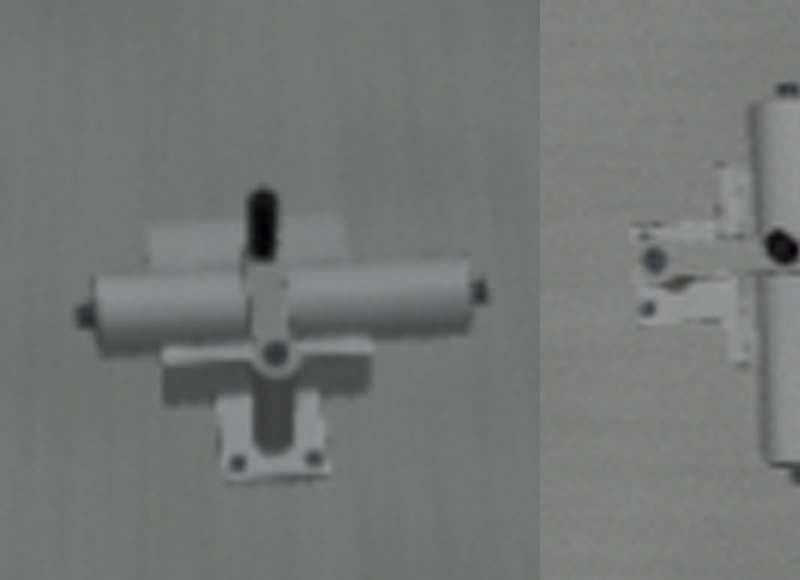

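The roller lies in the groove from (80,317) to (487,292), sticking out at both ends. The keeper lies across it with the peg at (262,225), and the robot is clear. Handing in.

```bash
python3 -c "
from bench import robot
print(robot.hand_in())"
```

```text
the job is handed in; nothing more can be done
None
```

The roller is seated in the V-rest and the keeper arm lies across it at its stop. I handed the job in at about 35 s, with the robot clear of everything.

**First attempts:** The first two pushes up the ramp jammed because the open fingertips sat about 13 mm farther back than I had assumed, so they bore too high on the roller.
- The wrist force reached about 71 N on the first push and about 55 N on the second, against the 120 N limit.
- After the first jam the roller rolled back about 0.25 m across the bench by itself and stopped well short of the cup.
- With the fingertips about 13 mm lower, it rolled up at about 3 N and dropped into the groove.

**Final checks:**
- **Roller:** its axis measures within about 3 mm of the groove line and about 12 mm off centre along it. It is parallel to the groove and sticks out of the rest at both ends.
- **Keeper:** it stopped against about 25 N of finger push, and the last pictures show it across the roller.
- **Tins, bottle and cup:** the arm never touched them as far as I could tell. The tins and cup stood undisturbed in the mid-job picture; I did not measure any of them, or the bottle, again at the end.

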